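Turn the drying grinding balls with the spatula and shut the dryer

ROBOT

A 6-joint arm with a two-finger parallel gripper is mounted at the origin on the work surface. World frame = base frame: x ahead of the robot, y to its left, z up, the work surface at z = 0. Lengths are in mm, angles in rad, forces in N, time in s.
With the tool pointing down it reaches from about 200 to 875 mm from the base axis. Payload 3.4 kg.
Tool frame: the origin (TCP) lies at the very end of the fingers, on their centre line; the grasp point (between the pads) lies 19 mm behind it; z points along the fingers, y is the line along which they close (so a half turn about z gives the same grasp; the last joint's range is limited). The gripper opens to 94 mm and grips with 3 to 60 N. Pads are 16 mm wide; open, the fingers measure 119 mm over their backs; the gripper's body (75 mm by 177 mm) begins 78 mm behind the grasp point.
Start: joints at [1.087, 0.276, 1.505, -0, 1.361, -0.121], TCP at [204.083, 537.602, 205.493] pointing down, gripper open.
Joint ranges: [-2.89, 2.89], [-0.75, 2.08], [0.22, 2.7], [-1.18, 4.32], [0.11, 2.71], [-2.7, 2.7]. Speed limits (rad/s): [2.57, 2.57, 3.14, 3.14, 3.14, 3.14].

INTERFACE

Orientations are given as a 3x3 rotation matrix whose columns are the frame's x, y, z axes.
In Python, from cell import readout, read_camera, camera_model, job gives the robot as it stands.
- The arm moves only by the tool arm_command, never from a script. Its argument "plan" is one flat list of numbers, 5 for each row, row after row: the finger opening in cm, from 0 to 9.4, then the shift along the tool's x, y, z in cm, then the turn about the tool's z in degrees. In form: [hand, dx, dy, dz, turn, hand, dx, dy, dz, turn, ...]. A call has 1 to 8 rows; each row is the pose to reach, as a shift and turn from the pose commanded when the call began, along the tool's axes at that moment; what a row does not reach only later rows make up. A row lasts 1/12 s, in which the tool goes at most 41.7 mm and 7.16 degrees, less where a joint would pass 70% of its speed; a pose out of reach is approached as far as the arm can. A call with a gripper value outside its range is refused whole. The fingers move at their own pace and stop on an object; "squeeze" is the grip in N (left out, the last holds). Time passes only in rows, so rows that repeat a pose let the fingers close. It gives the time, the measured TCP pose, the force, the opening and the grip force at its end, in the units of the state.
- readout.get_obs(): the state, without advancing time (a new reading comes with each control period).
- read_camera(name): name is "side" or "top" or "wrist"; returns the picture (480x640x3 uint8, blue, green, red); there is no depth.
- camera_model(name): a dict with "fx", "fy", "cx", "cy" (pixels), "R" (3x3) and "t" (3): a world point X has camera coordinates R X + t; the wrist camera has in their place "hand_eye" (4x4, takes a point from camera to tool coordinates, whose origin is the TCP and whose axes are the flange's). Camera axes: x right, y down, z forward; pixel columns grow to the right and rows downward; lengths in mm; the calibration is good to about 2 mm. A picture is of the moment at which its call begins: read the wrist's pose just before it. camera_model takes no time and is no camera call.
- job.sign_off(): hands the job in; it is judged then, once.
The state is a dict: "clock": time; "joints": joint angles; "joint_velocities": joint speeds; "joint_torque": joint torques, N m; "eef_pos": TCP position; "orientation": TCP orientation; "contact_force": force on the tool from outside, world axes, zero at the start; "moment": the same for the moment, N m; "finger_gap": finger opening in mm; "grasp_force": force on a finger pad.
Only numpy, scipy, OpenCV 4.12 (cv2) and the standard library are available. Lean on these libraries where they do the work, as an engineer would, in place of code of your own. Each camera call takes 0.05 s, during which the arm holds its last target. There are 200 camera calls.

TASK

Washed grinding balls are drying in the round pan of the bench dryer: pull the paddle spatula up out of its narrow holder and stir the balls with its blade until every one of the seven has been rolled on by at least half its own width, keeping them all in the pan and your fingers off them. Then stand the used spatula, blade down, in the wide steel beaker and let go of it, and only then push the dryer's lid fully shut. Leave the bottle, the culture dishes and the tube rack where they are.

Things in the scene. Friction and masses are not known exactly. Their poses are not given: they have to be found in the camera images.
- dryer: White bench dryer, fixed: a box 270 (x) x 290 (y) x 115 mm high. Origin under its centre on the bench, z up; yaw up to 0.2 rad either way. In its deck, towards its -y side, is an open square chamber 150 mm wide with the round steel pan in it; a control strip with display lies along its +y side. Its hinged black lid stands open along its -y side.
- pan (a point): Centre of the pan's flat inner floor, 64 mm above the bench, at (0, -30) mm in the dryer's frame; axes parallel to the dryer's. The pan is a fixed open round steel pan, 128 mm inside diameter, walls 3 mm thick and 44 mm high inside, so that its rim is 108 mm above the bench and 7 mm below the deck.
- lid (a joint): Lid angle in rad: 0 = fully shut, flat on the deck; 1.6 to 1.85 at the start, standing open, upright or leaning back away from the pan; 1.9 = its stop. The hinge is stiff (0.5 N m): the lid stays where it is left and must be pushed all the way, with up to about 5 N at its free edge.
- lid_hinge (a point): Middle of the hinge line, at (0, -140, 115) mm in the dryer's frame; axes parallel to the dryer's. The hinge line runs along the dryer's x axis. The lid turns about it; as it shuts, its free edge swings over towards the dryer's +y side and down.
- lid_edge (a point): Middle of the free edge of the lid's outer (top) face. The lid is a black slab, 200 mm along the hinge x 200 mm from hinge to free edge, 20 mm thick, with a 10 mm lip on the free edge. Axes: x along the hinge, y from hinge to free edge, z out of the outer face. The point is 200 mm along y and 22 mm along z from the hinge line; shut, it is 137 mm above the bench.
- spatula: Paddle spatula, 200 mm long, 50 to 100 g. Origin: middle of the blade's flat lower end; z runs from blade to handle end. Blade z 0-46 mm, steel, 22 wide (y), 4 thick (x); 7 mm round shaft; black flat handle z 86-200 mm, 16 wide (y), 10 thick (x). At the start blade down in the holder, leaning 0.1 to 0.2 rad against its rim, mostly in its own x direction; about 105 mm of handle show.
- holder: Narrow upright steel tool holder, fixed: a round foot of 68 mm diameter and a tube of 36 mm outside and 30 mm inside diameter. Origin under its centre on the bench; inner floor at z 12 mm, rim at z 106 mm.
- beaker: Wide steel beaker for used tools, empty, loose, 0.35 to 0.65 kg: 84 mm outside and 78 mm inside diameter, 105 mm high. Origin under its centre on the bench; inner floor at z 5 mm.
- bottle: Amber bottle with white cap, 66 mm diameter, 125 mm high, loose; origin under its centre. Leave it alone. The holder, the beaker and the bottle may change places.
- dishes: Stack of two flat clear culture dishes, 92 mm diameter, 32 mm high, loose; origin under its centre. Leave it alone.
- rack: White tube rack with capped tubes, 62 (x) x 115 (y) x 64 mm high, loose; origin under its centre. Leave it alone.
- ball0: White ceramic grinding ball, origin at its centre, 22 mm diameter, 20 to 40 g, one of seven that lie loose in one layer on the pan's floor. Its axes turn with the ball; its z points up at the start.
- ball1: Another of the seven like balls, origin at its centre; its z points up at the start.
- ball2: Another of the seven like balls, origin at its centre; its z points up at the start.
- ball3: Another of the seven like balls, origin at its centre; its z points up at the start.
- ball4: Another of the seven like balls, origin at its centre; its z points up at the start.
- ball5: Another of the seven like balls, origin at its centre; its z points up at the start.
- ball6: Another of the seven like balls, origin at its centre; its z points up at the start.
Things that resemble listed ones, but are neither listed nor needed, are in the scene too. Of the things like the spatula, leave any that is white; of the rest the smaller one is meant.

How it is judged (in metres and radians):
On the way, in this order (a step that is already met when the one before it is completed fails the run):
1. the spatula is pulled up clear of its holder (z of spatula in the frame of holder above 0.106 m and contact force between the fingers and spatula above 1 N), for 0.1 s.
2. with the blade in the pan and the lid still open, each of the seven balls is shifted over 10 mm from where it lay or rolled over by more than 0.8 rad ((distance of ball0 from where it was at the start of the episode above 0.01 m or angle between ball0's own z axis and vertical above 0.8 rad) and (distance of ball1 from where it was at the start of the episode above 0.01 m or angle between ball1's own z axis and vertical above 0.8 rad) and (distance of ball2 from where it was at the start of the episode above 0.01 m or angle between ball2's own z axis and vertical above 0.8 rad) and (distance of ball3 from where it was at the start of the episode above 0.01 m or angle between ball3's own z axis and vertical above 0.8 rad) and (distance of ball4 from where it was at the start of the episode above 0.01 m or angle between ball4's own z axis and vertical above 0.8 rad) and (distance of ball5 from where it was at the start of the episode above 0.01 m or angle between ball5's own z axis and vertical above 0.8 rad) and (distance of ball6 from where it was at the start of the episode above 0.01 m or angle between ball6's own z axis and vertical above 0.8 rad) and horizontal distance between spatula and pan below 0.064 m and z of spatula in the frame of pan below 0.044 m and value of joint lid above 1.2 rad), for 0.05 s.
3. the spatula stands blade down in the wide beaker and is let go, with the lid still open (horizontal distance between spatula and beaker below 0.042 m and z of spatula in the frame of beaker below 0.025 m and angle between spatula's own z axis and vertical below 0.8 rad and angle between beaker's own z axis and vertical below 0.1 rad and contact force between the fingers and spatula below 0.2 N and value of joint lid above 1.2 rad), for 0.1 s.
At the end, for the whole second after the job is handed in: Lid shut within 0.04 rad. Spatula at rest in the wide beaker: blade end within 25 mm of the hseven of the beaker's underside and 42 mm of its axis, leaning under 0.8 rad; beaker upright within 0.1 rad. All seven balls in the pan: centres within 64 mm of its axis, below its rim (value of joint lid below 0.04 rad and horizontal distance between spatula and beaker below 0.042 m and z of spatula in the frame of beaker below 0.025 m and angle between spatula's own z axis and vertical below 0.8 rad and angle between beaker's own z axis and vertical below 0.1 rad and horizontal distance between each of ball0, ball1, ball2, ball3, ball4, ball5, ball6 and pan below 0.064 m and z of ball0 in the frame of pan between 0 and 0.045 m and z of ball1 in the frame of pan between 0 and 0.045 m and z of ball2 in the frame of pan between 0 and 0.045 m and z of ball3 in the frame of pan between 0 and 0.045 m and z of ball4 in the frame of pan between 0 and 0.045 m and z of ball5 in the frame of pan between 0 and 0.045 m and z of ball6 in the frame of pan between 0 and 0.045 m and linear speed of spatula below 0.05 m/s); the robot touches nothing.
It fails at once if a finger touches a ball (contact force between the fingers and ball0 above 0.5 N or contact force between the fingers and ball1 above 0.5 N or contact force between the fingers and ball2 above 0.5 N or contact force between the fingers and ball3 above 0.5 N or contact force between the fingers and ball4 above 0.5 N or contact force between the fingers and ball5 above 0.5 N or contact force between the fingers and ball6 above 0.5 N).
It fails at once if the bottle is shifted over 20 mm or tipped (distance of bottle from where it was at the start of the episode above 0.02 m or angle between bottle's own z axis and vertical above 0.3 rad).
It fails at once if the stack of dishes is shifted over 20 mm or tipped (distance of dishes from where it was at the start of the episode above 0.02 m or angle between dishes's own z axis and vertical above 0.3 rad).
It fails at once if the tube rack is shifted over 20 mm or tipped (distance of rack from where it was at the start of the episode above 0.02 m or angle between rack's own z axis and vertical above 0.3 rad).
It also fails if it takes over 70 s, if anything falls off the work surface, if the arm or the gripper's body presses on something with over 40 N, if the wrist force passes 120 N, or if a joint passes its speed limit or range.

## Working session

There is one attempt and no reset: what is moved stays moved. The work goes in short steps, Python scripts to look and compute and a tool call to move; the robot and the scene stay as the last step left them, time stands still between calls to the robot, and variables do not carry over. Pictures are saved under pics/ and viewed, at most 10 in all, crops included, and the job is handed in when it is done.

Besides the shell and the picture viewer there is one more tool, called after "Emit:" as name(argument=value, ...) on one line, values as JSON. arm_command: Moves the arm, as the interface text tells. Its arguments: {"type":"object","properties":{"plan":{"type":"array","items":{"type":"number"}},"squeeze":{"type":"number"}},"required":["plan"]}

```bash
ls; mkdir -p pics
python3 - <<'E'
from cell import readout, read_camera, camera_model
import cv2, json
o=readout.get_obs()
print({k:o[k] for k in('clock','eef_pos','orientation','finger_gap')})
for n in('top','side','wrist'):
    print(n,camera_model(n))
    cv2.imwrite(f'pics/{n}0.png',read_camera(n))
E
```

```text
pics
{'clock': 0.0, 'eef_pos': array([203.8163535 , 537.0769512 , 204.61893072]), 'orientation': array([[-9.34901608e-01,  3.54906032e-01, -8.31880847e-04],
       [ 3.54906936e-01,  9.34900338e-01, -1.55715112e-03],
       [ 2.25083358e-04, -1.75102337e-03, -9.99998442e-01]]), 'finger_gap': 94.11851713062963}
top {'fx': 483.85165038996524, 'fy': 483.85165038996524, 'cx': 315.1845418834937, 'cy': 243.57045410880463, 'R': array([[ 0.0214748 , -0.99975026,  0.00618411],
       [-0.98407558, -0.02222898, -0.17635514],
       [ 0.17644856, -0.00229844, -0.98430718]]), 't': array([ 204.49636125,  491.1431425 , 1093.52467711])}
side {'fx': 526.6812120510499, 'fy': 526.6812120510499, 'cx': 330.28136635899983, 'cy': 241.8826696225176, 'R': array([[ 0.78557431, -0.61875084,  0.00451641],
       [-0.4509494 , -0.57749882, -0.68054372],
       [ 0.42369522,  0.53258099, -0.73269356]]), 't': array([-250.68604701,  416.69482569, 1023.43072838])}
wrist {'fx': 370.1400771923703, 'fy': 370.1400771923703, 'cx': 326.3760584877656, 'cy': 241.1697648430907, 'hand_eye': array([[ 1.50702425e-03, -9.62483054e-01, -2.71337613e-01,
         7.88878091e+01],
       [ 9.99998583e-01,  1.24674931e-03,  1.13160510e-03,
         9.24674266e-01],
       [-7.50860751e-04, -2.71338934e-01,  9.62483568e-01,
        -1.78962255e+02],
       [ 0.00000000e+00,  0.00000000e+00,  0.00000000e+00,
         1.00000000e+00]])}
```

View pics/top0.png

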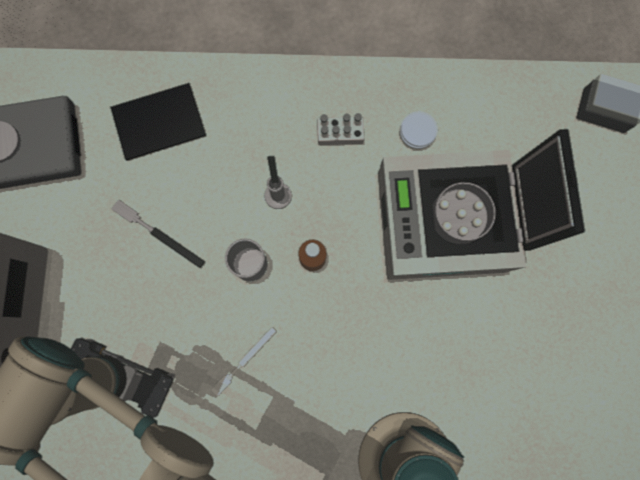

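View pics/side0.png

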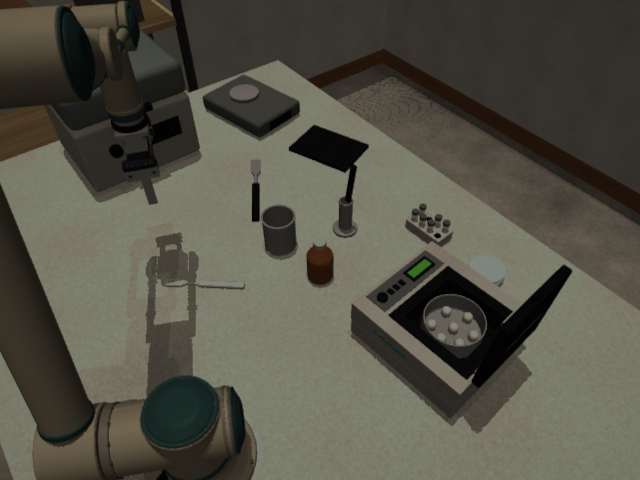

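The top view shows three things that could be the spatula: a black-handled one in the holder at (273,170), a longer black-handled one lying at (160,235), and a white one lying at (250,358). The one in the holder at the narrow tube is the smaller dark one, so I choose it. The beaker is at (247,260), the bottle at (312,255), the rack at (341,128), the dishes at (418,130), and the dryer pan at (463,212) with the lid leaning open to the right. I'll check with a crop mosaic.

```bash
cat > h.py <<'E'
import numpy as np, cv2
from cell import readout, read_camera, camera_model
def cam(n,obs=None):
    m=camera_model(n); K=np.array([[m['fx'],0,m['cx']],[0,m['fy'],m['cy']],[0,0,1]])
    if n=='wrist':
        o=obs or readout.get_obs(); T=np.eye(4);T[:3,:3]=o['orientation'];T[:3,3]=o['eef_pos']
        W=np.linalg.inv(T@m['hand_eye']); return K,W[:3,:3],W[:3,3]
    return K,np.array(m['R']),np.array(m['t'])
def proj(c,X):
    K,R,t=c; p=(K@(R@np.atleast_2d(X).T+t[:,None])).T; return p[:,:2]/p[:,2:]
def onz(c,uv,z):
    K,R,t=c; d=R.T@np.linalg.inv(K)@np.array([*uv,1.]); C=-R.T@t; return C+d*(z-C[2])/d[2]
def tri(c1,u1,c2,u2):
    A=[];b=[]
    for (K,R,t),u in((c1,u1),(c2,u2)):
        d=R.T@np.linalg.inv(K)@np.array([*u,1.]);d/=np.linalg.norm(d);P=np.eye(3)-np.outer(d,d);A.append(P);b.append(P@(-R.T@t))
    A=np.vstack(A);b=np.hstack(b);x=np.linalg.lstsq(A,b,rcond=None)[0];return x,np.linalg.norm(A@x-b)
E
python3 - <<'E'
import cv2,numpy as np
t=cv2.imread('pics/top0.png');s=cv2.imread('pics/side0.png')
def c(i,x,y,w,h,W,H): return cv2.resize(i[y:y+h,x:x+w],(W,H),interpolation=cv2.INTER_CUBIC)
a=np.vstack([c(t,220,140,120,150,400,500)[:300],c(s,250,150,120,90,400,300)])
# left: top crop (220..340,140..230) scale 3.33 ; (side 250..370,150..240)
b=np.vstack([c(t,375,120,200,150,400,300),c(s,340,230,200,150,400,300)])
cv2.imwrite('pics/mos.png',np.hstack([a,b]))
E
```

```text
(no output)
```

View pics/mos.png

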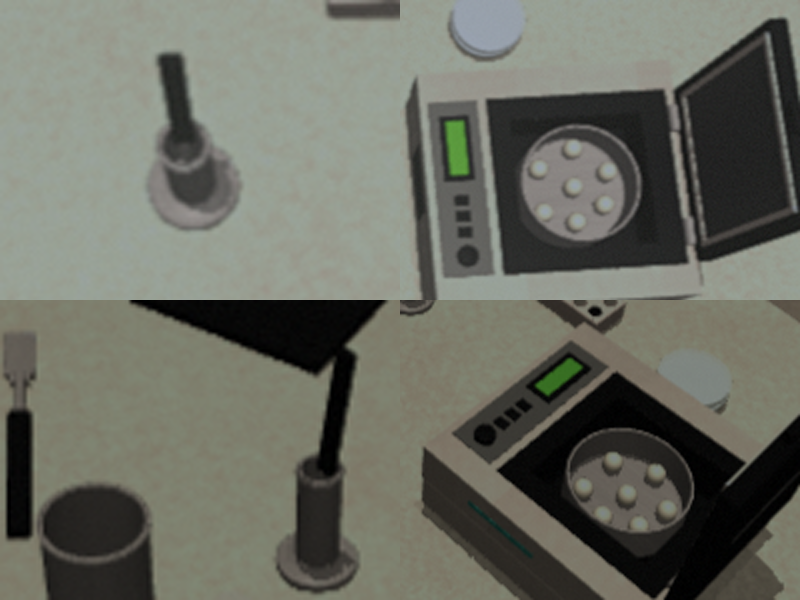

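The crop confirms it: a short black-handled spatula stands in the narrow tube, rim at (275,184) in the top view, handle end at (271,156). The pan has seven balls, one in the centre and six around it.

Run:
```python
from h import *
np.set_printoptions(precision=1,suppress=True)
T=cam('top');S=cam('side')
print('holder rim',onz(T,(275.2,184.1),106),onz(S,(345.7,200.1),106),'foot',onz(T,(278.2,195.5),5))
top,e=tri(T,(271.3,156.5),S,(353.2,165));low,e2=tri(T,(274.3,181.1),S,(348.1,201))
print('handle',top,e,low,e2, (top-low)/np.linalg.norm(top-low))
print('beaker',onz(S,(278.5,216.6),105))
for uv in((384,157.5),(511,153.5),(525,265),(391.5,269)): print('deck',onz(T,uv,115))
print('pan',onz(T,(465,211.5),108), 'ball mid',onz(T,(461.5,213),75))
print('bottlecap',onz(T,(312,248),125))
# segment beaker in top
print('rack',onz(T,(341,130),64))
for x in [(570,131),(583,231),(514,160),(523,249)]: print('lid',x, onz(T,x,115),onz(T,x,305))
# candidates for wrist-camera view later
o=readout.get_obs();print(o['clock'])
```

```text
holder rim [610.  308.9 106. ] [611.4 307.2 106. ] foot [611.9 309.2   5. ]
handle [636.8 310.9 207.4] 1.8271124964169898 [622.3 311.8  92.8] 1.7495390402466418 [ 0.1 -0.   1. ]
beaker [439.7 364.8 105. ]
deck [675.8  63.4 115. ]
deck [ 692.2 -226.4  115. ]
deck [ 436.4 -244.2  115. ]
deck [421.1  47.9 115. ]
pan [ 555.5 -119.   108. ] ball mid [ 560.2 -121.4   75. ]
bottlecap [461.9 222.2 125. ]
rack [761.8 159.2  64. ]
lid (570, 131) [ 750.  -365.2  115. ] [ 665.8 -259.4  305. ]
lid (583, 231) [ 515.3 -377.2  115. ] [ 473.7 -269.2  305. ]
lid (514, 160) [ 676.8 -232.4  115. ] [ 605.9 -150.7  305. ]
lid (523, 249) [ 471.8 -241.8  115. ] [ 438.1 -158.3  305. ]
0.15
```

Emit:
arm_command(plan=[9.4,-15,-2,-5.5,20,9.4,-46.3,-6.7,-5.5,69,9.4,-46.3,-6.7,-5.5,69,9.4,-46.3,-6.7,-5.5,69,9.4,-46.3,-6.7,-5.5,69,9.4,-46.3,-6.7,-5.5,69,9.4,-46.3,-6.7,-5.5,69,9.4,-46.3,-6.7,-5.5,69])

```text
clock: 0.82
eef_pos: [493.7, 376.5, 247.3]
orientation: [[-0.2, 0.98, -0.0], [0.98, 0.2, -0.0], [0.0, -0.0, -1.0]]
contact_force: [0.5, 0.3, -0.2]
finger_gap: 94.2
grasp_force: 0.0
```

Emit:
arm_command(plan=[9.4,-8.9,10.3,-1.3,11.5,9.4,-8.9,10.3,-1.3,11.5,9.4,-8.9,10.3,-1.3,11.5,9.4,-8.9,10.3,-1.3,11.5,9.4,-8.9,10.3,-1.3,11.5,9.4,-8.9,10.3,-1.3,11.5,9.4,-8.9,10.3,-1.3,11.5])

```text
clock: 1.4
eef_pos: [609.7, 313.0, 260.0]
orientation: [[-0.008, 1.0, -0.002], [1.0, 0.008, 0.0], [0.001, -0.002, -1.0]]
contact_force: [0.4, 0.9, 0.1]
finger_gap: 94.1
grasp_force: 0.0
```

Run:
```python
from h import *
np.set_printoptions(precision=3,suppress=True)
o=readout.get_obs();print(o['clock'],o['eef_pos'],o['orientation'])
im=read_camera('wrist');c=cam('wrist',o)
print(proj(c,[[611,309,106],[637,311,207],[440,365,105]]))
cv2.imwrite('pics/w1.png',im)
```

```text
1.4 [609.699 313.014 259.997] [[-0.008  1.    -0.002]
 [ 1.     0.008  0.   ]
 [ 0.001 -0.002 -1.   ]]
[[327.332 231.124]
 [366.562 265.835]
 [135.653 167.763]]
```

View pics/w1.png

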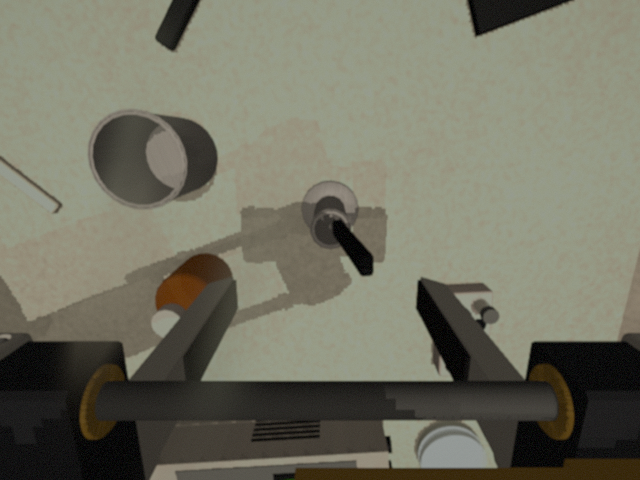

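The wrist picture shows the handle end at (367,266) and the holder rim at (330,228), both where triangulation predicted. The beaker rim at (139,158) is slightly off, so I'll refine that later. The pads will straddle the handle, and closing at the tube axis will bring the spatula upright.

Emit:
arm_command(plan=[9.4,-0.2,0.3,4,0,9.4,-0.2,0.3,8,0,9.4,-0.2,0.3,10.2,0,9.4,-0.2,0.3,10.2,0,5,-0.2,0.3,10.2,0,3,-0.2,0.3,10.2,0,1.5,-0.2,0.3,10.2,0,0.5,-0.2,0.3,10.2,0], squeeze=40)

```text
clock: 2.12
eef_pos: [615.5, 310.9, 161.0]
orientation: [[-0.008, 1.0, 0.004], [1.0, 0.008, 0.002], [0.002, 0.004, -1.0]]
contact_force: [0.1, 0.3, -0.1]
finger_gap: 70.7
grasp_force: 0.0
```

Emit:
arm_command(plan=[0.5,0,0,0,0,0.5,0,0,0,0,0.5,0,0,0,0,0.5,0,0,0,0,0.5,0,0,0,0,0.5,0,0,0,0])

```text
clock: 2.62
eef_pos: [614.5, 310.0, 158.3]
orientation: [[-0.007, 1.0, -0.0], [1.0, 0.007, 0.0], [0.0, -0.0, -1.0]]
contact_force: [-0.6, -0.4, -0.3]
finger_gap: 30.8
grasp_force: 0.0
```

Emit:
arm_command(plan=[0.5,0,0,0,0,0.5,0,0,0,0,0.5,0,0,0,0,0.5,0,0,0,0,0.5,0,0,0,0,0.5,0,0,0,0])

```text
clock: 3.12
eef_pos: [614.2, 310.1, 158.2]
orientation: [[-0.007, 1.0, -0.001], [1.0, 0.007, 0.0], [0.0, -0.001, -1.0]]
contact_force: [-0.1, 0.4, -0.3]
finger_gap: 9.7
grasp_force: 40.0
```

Run:
```python
from h import *
np.set_printoptions(precision=3,suppress=True)
o=readout.get_obs();print(o['clock'],o['eef_pos'],o['finger_gap'],o['grasp_force'],o['contact_force'])
im=read_camera('wrist');c=cam('wrist',o)
print('grasp px',proj(c,[[614,310,212],[614,310,177],[614,310,106],[440,365,105]]))
cv2.imwrite('pics/w2.png',cv2.resize(im[100:400,200:600],(800,600)))
s=read_camera('side');cv2.imwrite('pics/s2.png',cv2.resize(s[100:280,240:480],(800,600),interpolation=cv2.INTER_CUBIC))
print('beaker',onz(cam('wrist'),(139,158),105) if 0 else '')
from copy import deepcopy
o2=deepcopy(o);o2['eef_pos']=np.array([609.699,313.014,259.997]);o2['orientation']=np.array([[-.008,1,-.002],[1,.008,0],[.001,-.002,-1]])
cw=cam('wrist',o2)
print(onz(cw,(139,158),105),onz(cw,(330,228),106))
```

```text
3.1167 [614.225 310.098 158.193] 9.724044829689205 39.99982953071594 [-0.129  0.352 -0.253]
grasp px [[323.697 353.54 ]
 [324.281 312.046]
 [324.971 263.04 ]
 [ 45.674 176.302]]
beaker 
[444.22  373.423 105.   ] [613.393 311.88  106.   ]
```

View pics/s2.png

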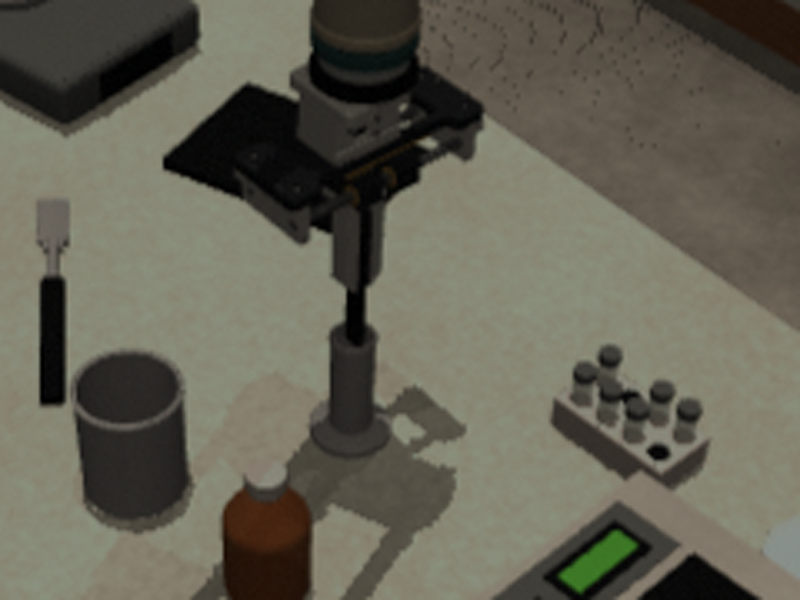

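Side picture: the spatula is gripped upright (handle at about (357,300) in the crop), and the gap of 9.7 mm matches the handle's thickness. Next I lift it.

Emit:
arm_command(plan=[0.5,0,0,-2,0,0.5,0,0,-5,0,0.5,0,0,-8,0,0.5,0,0,-11,0,0.5,0,0,-13.5,0,0.5,0,0,-13.5,0,0.5,0,0,-13.5,0,0.5,0,0,-13.5,0])

```text
clock: 3.88
eef_pos: [613.9, 309.8, 291.8]
orientation: [[-0.007, 1.0, -0.002], [1.0, 0.007, -0.001], [-0.001, -0.002, -1.0]]
contact_force: [-0.8, -0.6, -1.0]
finger_gap: 9.7
grasp_force: 40.0
```

Run:
```python
from h import *
np.set_printoptions(precision=1,suppress=True)
T=cam('top')
im=cv2.imread('pics/top0.png'); g=im[180:245,430:500].min(2)
g=cv2.resize(g,None,fx=4,fy=4,interpolation=cv2.INTER_CUBIC)
n,_,st,ce=cv2.connectedComponentsWithStats((g>cv2.threshold(g,0,255,0)[0]).astype('uint8')) if 0 else cv2.connectedComponentsWithStats((g>195).astype('uint8'))
for s,q in zip(st,ce):
    if 30<s[4]<2000: print(s[4],q/4+[430,180],onz(T,q/4+[429.6,179.6],77))
for q in[(572,149),(608,171),(605,204),(577,221),(545,211),(539,168),(573,187)]: print(onz(T,(q[0]/2+175,q[1]/2+120),75))
S=cam('side');S0=cv2.imread('pics/side0.png')
print('pan rim side', onz(S,((630-400)/2+340,(475-300)/2+230),108))
o=readout.get_obs();print(o['eef_pos'],o['finger_gap'],o['grasp_force'],o['contact_force'])
im=read_camera('side');cv2.imwrite('pics/s3.png',cv2.resize(im[60:300,240:560],(800,600),interpolation=cv2.INTER_CUBIC))
```

```text
[ 604.5 -121.6   75. ]
[ 579.1 -162.6   75. ]
[ 539.7 -157.6   75. ]
[ 519.  -124.7   75. ]
[529.9 -88.2  75. ]
[580.8 -82.6  75. ]
[ 559.  -121.3   75. ]
pan rim side [ 560.1 -120.8  108. ]
[613.9 309.8 291.8] 9.720713063152036 39.99975264072418 [-0.8 -0.6 -1. ]
```

Emit:
arm_command(plan=[0.5,-2,0,0,0,0.5,-5,0,0,0,0.5,-9,-1,0,0,0.5,-13,-1,0,0,0.5,-17,-1.5,0,0,0.5,-21,-2,0,0,0.5,-25,-2,0,0,0.5,-29,-2.5,0,0])

```text
clock: 4.6
eef_pos: [590.7, 18.1, 291.1]
orientation: [[-0.008, 1.0, -0.003], [1.0, 0.008, 0.0], [0.0, -0.003, -1.0]]
contact_force: [1.1, -0.3, -0.8]
finger_gap: 9.8
grasp_force: 40.0
```

Emit:
arm_command(plan=[0.5,-4,-0.4,0,0,0.5,-8,-0.8,0,0,0.5,-11,-1,0,0,0.5,-13,-1.1,0,0,0.5,-14,-1.1,0,0,0.5,-14.1,-1.1,0,0,0.5,-14.1,-1.1,0,0])

```text
clock: 5.18
eef_pos: [581.3, -120.7, 292.1]
orientation: [[-0.007, 1.0, -0.002], [1.0, 0.007, 0.002], [0.002, -0.002, -1.0]]
contact_force: [1.0, 0.3, -1.3]
finger_gap: 9.8
grasp_force: 40.0
```

Run:
```python
from h import *
np.set_printoptions(precision=3,suppress=True)
o=readout.get_obs();p=o['eef_pos'];print(o['clock'],p,o['orientation'][:,0],o['finger_gap'],o['grasp_force'])
im=read_camera('side');t=read_camera('top')
S=cam('side')
print('tip side full',proj(S,p-[0,0,146.2]),proj(S,p),'in crop',(proj(S,p-[0,0,146.2])-[360,160])*2.5)
cv2.imwrite('pics/s4.png',cv2.resize(im[160:360,360:560],(500,500),interpolation=cv2.INTER_CUBIC))
a=cv2.resize(im[160:360,360:520],(400,500),interpolation=cv2.INTER_CUBIC)
b=cv2.resize(t[120:320,400:560],(400,500),interpolation=cv2.INTER_CUBIC)
cv2.imwrite('pics/st4.png',np.hstack([a,b]))
```

```text
5.1833 [ 581.261 -120.679  292.063] [-0.007  1.     0.002] 9.752513999101726 39.99975085258484
tip side full [[465.128 301.812]] [[480.048 255.432]] in crop [[262.82  354.529]]
```

View pics/st4.png

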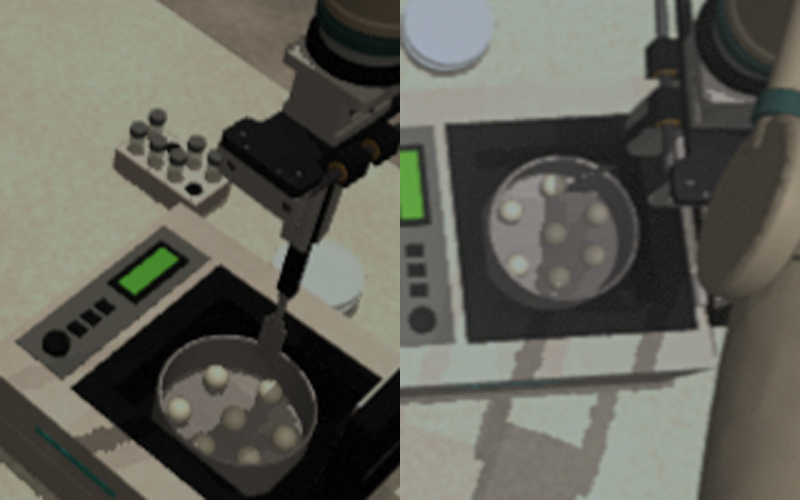

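Side crop: the blade tip is at (268,357), within 2 px of the prediction. Both views show the gap between the centre ball and the far ball clear below it. I lower the blade there.

Emit:
arm_command(plan=[0.5,0,-0.1,2,0,0.5,0,-0.1,4,0,0.5,0,-0.1,5.5,0,0.5,0,-0.1,6.5,0,0.5,0,-0.1,7.2,0,0.5,0,-0.1,7.7,0,0.5,0,-0.1,7.7,0])

```text
clock: 5.87
eef_pos: [580.4, -120.5, 215.7]
orientation: [[-0.008, 1.0, -0.001], [1.0, 0.008, 0.001], [0.001, -0.001, -1.0]]
contact_force: [0.3, 0.4, -0.0]
finger_gap: 10.2
grasp_force: 40.0
```

Emit:
arm_command(plan=[0.5,0.9,0,0,0,0.5,1.7,0,0,0,0.5,1.9,0.7,0,0,0.5,1.8,1.3,0,0,0.5,1.0,1.5,0,0,0.5,0.3,1.6,0,0,0.5,-0.4,1.4,0,0,0.5,0,0.4,0,0])

```text
clock: 6.53
eef_pos: [585.6, -124.0, 215.7]
orientation: [[-0.005, 1.0, 0.001], [1.0, 0.005, -0.002], [-0.002, 0.001, -1.0]]
contact_force: [-0.6, -0.4, -0.5]
finger_gap: 9.8
grasp_force: 40.0
```

Emit:
arm_command(plan=[0.5,0,-0.8,0,0,0.5,0,-1.6,0,0,0.5,0,-2.4,0,0,0.5,0,-3.2,0,0,0.5,0,-3.8,0,0,0.5,0,-4.3,0,0,0.5,0,-3.4,0,0,0.5,0,-2.5,0,0])

```text
clock: 7.2
eef_pos: [560.1, -121.4, 216.8]
orientation: [[-0.007, 1.0, 0.001], [1.0, 0.007, -0.0], [-0.0, 0.001, -1.0]]
contact_force: [0.6, -0.1, 0.3]
finger_gap: 10.1
grasp_force: 40.0
```

Emit:
arm_command(plan=[0.5,1.0,0,0,0,0.5,2,0,0,0,0.5,3,0,0,0,0.5,3.7,0.2,0,0,0.5,3.6,1,0,0,0.5,3.6,1.7,0,0,0.5,3.5,2.3,0,0,0.5,3.6,1,0,0])

```text
clock: 7.87
eef_pos: [571.4, -86.9, 215.5]
orientation: [[-0.008, 1.0, -0.001], [1.0, 0.008, -0.003], [-0.003, -0.001, -1.0]]
contact_force: [-0.3, 0.2, -0.9]
finger_gap: 10.0
grasp_force: 40.0
```

Emit:
arm_command(plan=[0.5,0,-1,0,0,0.5,0,-1.8,0,0,0.5,0,-2.6,0,0,0.5,-0.1,-3.3,0,0,0.5,-0.3,-2,0,0,0.5,-0.6,-1,0,0,0.5,-1.5,-1,0,0,0.5,-2.5,-1,0,0])

```text
clock: 8.53
eef_pos: [559.9, -111.0, 216.2]
orientation: [[-0.008, 1.0, -0.0], [1.0, 0.008, -0.0], [-0.0, -0.0, -1.0]]
contact_force: [0.4, -1.0, -0.9]
finger_gap: 9.8
grasp_force: 40.0
```

Emit:
arm_command(plan=[0.5,-1,0,0,0,0.5,-2,0,0,0,0.5,-3,0,0,0,0.5,-4,0,0,0,0.5,-4.8,0,0,0,0.5,-4.8,0.9,0,0,0.5,-4.7,1.7,0,0,0.5,-4.6,2.4,0,0])

```text
clock: 9.2
eef_pos: [582.6, -155.3, 216.0]
orientation: [[-0.007, 1.0, -0.005], [1.0, 0.007, 0.002], [0.002, -0.005, -1.0]]
contact_force: [-6.2, 1.0, 2.5]
finger_gap: 9.8
grasp_force: 40.0
```

Emit:
arm_command(plan=[0.5,0,-1,0,0,0.5,0,-2,0,0,0.5,0,-3,0,0,0.5,0,-3.8,0,0,0.5,0,-4.5,0,0,0.5,0.3,-3.5,0,0,0.5,1.5,-2.4,0,0,0.5,2.5,-2.4,0,0])

```text
clock: 9.87
eef_pos: [561.8, -131.2, 216.6]
orientation: [[-0.006, 1.0, 0.003], [1.0, 0.006, -0.0], [-0.0, 0.003, -1.0]]
contact_force: [0.3, 0.0, -0.6]
finger_gap: 10.1
grasp_force: 40.0
```

Run:
```python
from h import *
o=readout.get_obs();print(o['clock'],o['eef_pos'])
t=read_camera('top');s=read_camera('side')
t0=cv2.imread('pics/top0.png')
f=lambda i:cv2.resize(i[170:260,420:510],(400,400),interpolation=cv2.INTER_CUBIC)
cv2.imwrite('pics/cmp.png',np.hstack([f(t0),f(t)]))
```

```text
9.8667 [ 561.83543789 -131.19704634  216.61788587]
```

View pics/cmp.png

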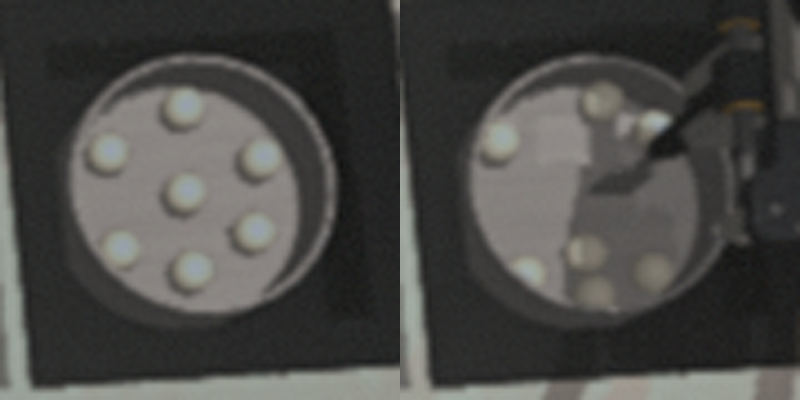

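The crop compares before (left) and after (right). All seven balls are still in the pan, but the control-side ball (107,153)→(100,140) and the far ball (183,107)→(202,102) have moved least. I stir those more.

Emit:
arm_command(plan=[0.5,1,0,0,0,0.5,2.2,0,0,0,0.5,3.4,0.1,0,0,0.5,4.5,0.3,0,0,0.5,4.8,1,0,0,0.5,4.7,1.8,0,0,0.5,4.4,2.5,0,0,0.5,4.1,2.7,0,0])

```text
clock: 10.63
eef_pos: [584.1, -91.4, 215.6]
orientation: [[-0.008, 1.0, -0.008], [1.0, 0.008, -0.002], [-0.002, -0.008, -1.0]]
contact_force: [-6.0, -1.3, 2.5]
finger_gap: 9.9
grasp_force: 40.0
```

Emit:
arm_command(plan=[0.5,-0.9,0,0,0,0.5,-1.4,0.4,0,0,0.5,-2,0.8,0,0,0.5,-2.6,1,0,0,0.5,-3.3,1,0,0,0.5,-3.8,0.8,0,0,0.5,-3.5,-0.1,0,0,0.5,-3.1,-1.1,0,0])

```text
clock: 11.3
eef_pos: [575.8, -121.8, 216.3]
orientation: [[-0.006, 1.0, 0.002], [1.0, 0.006, -0.0], [-0.0, 0.002, -1.0]]
contact_force: [0.2, -0.1, -0.5]
finger_gap: 9.5
grasp_force: 40.0
```

Emit:
arm_command(plan=[0.5,0.8,-1,0,0,0.5,1.6,-2,0,0,0.5,2.2,-3,0,0,0.5,2.2,-4,0,0,0.5,2,-4.8,0,0,0.5,1.2,-5.3,0,0,0.5,0.4,-5.6,0,0,0.5,-0.4,-5.6,0,0])

```text
clock: 11.97
eef_pos: [520.3, -126.2, 216.8]
orientation: [[-0.007, 1.0, 0.003], [1.0, 0.007, 0.001], [0.001, 0.003, -1.0]]
contact_force: [3.7, 1.7, -0.9]
finger_gap: 9.8
grasp_force: 40.0
```

Emit:
arm_command(plan=[0.5,-0.8,0.2,0,0,0.5,-0.6,0.8,0,0,0.5,-0.1,1.8,0,0,0.5,0.4,2.8,0,0,0.5,0.4,3.8,0,0,0.5,0.4,3.8,0,0])

```text
clock: 12.47
eef_pos: [560.0, -120.9, 215.7]
orientation: [[-0.009, 1.0, 0.001], [1.0, 0.009, 0.0], [0.0, 0.001, -1.0]]
contact_force: [0.1, 0.4, 0.0]
finger_gap: 10.1
grasp_force: 40.0
```

Run:
```python
from h import *
o=readout.get_obs();print(o['clock'],o['eef_pos'])
t=read_camera('top')
t0=cv2.imread('pics/top0.png')
f=lambda i:cv2.resize(i[170:260,420:510],(400,400),interpolation=cv2.INTER_CUBIC)
cv2.imwrite('pics/cmp2.png',np.hstack([f(t0),f(t)]))
```

```text
12.4667 [ 560.03259009 -120.85520621  215.66443524]
```

View pics/cmp2.png

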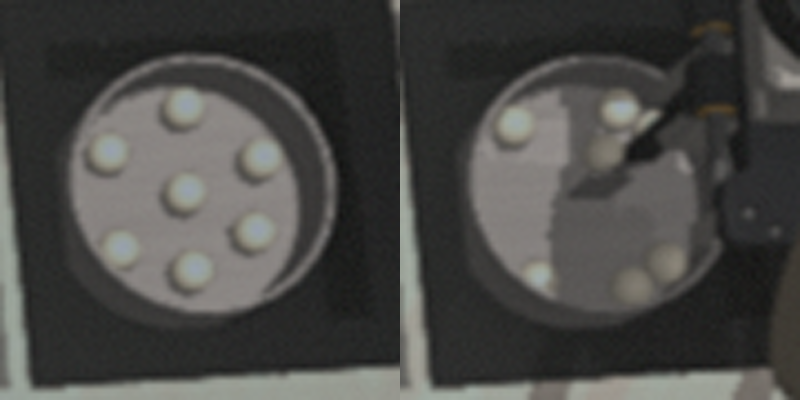

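After the second stir the balls sit at (115,125), (220,110), (240,125), (205,152), (232,287), (267,263) and (138,275). Each is well over 10 mm (20 px) from its start and all are in the pan. Next I lift and carry to the beaker.

Emit:
arm_command(plan=[0.5,0,0,-1,0,0.5,0,0,-3,0,0.5,0,0,-6,0,0.5,0,0,-8.5,0,0.5,1,0,-9.7,0,0.5,4,-1,-9.7,0,0.5,8,-2,-9.7,0,0.5,12,-3,-9.7,0])

```text
clock: 13.18
eef_pos: [526.0, -1.1, 314.4]
orientation: [[-0.005, 1.0, 0.001], [1.0, 0.005, -0.0], [-0.0, 0.001, -1.0]]
contact_force: [1.3, -0.1, -0.3]
finger_gap: 10.1
grasp_force: 40.0
```

Emit:
arm_command(plan=[0.5,4,-1,0,0,0.5,8,-2,0,0,0.5,12,-3,0,0,0.5,16,-4,0,0,0.5,20,-5,0,0,0.5,24,-6,0,0,0.5,28,-7,0,0,0.5,31,-8,0,0])

```text
clock: 13.85
eef_pos: [443.0, 310.5, 314.3]
orientation: [[-0.009, 1.0, 0.001], [1.0, 0.009, 0.001], [0.001, 0.001, -1.0]]
contact_force: [-0.2, 0.0, -0.4]
finger_gap: 9.6
grasp_force: 40.0
```

Run:
```python
from h import *
np.set_printoptions(precision=1,suppress=True)
o=readout.get_obs();print(o['clock'],o['eef_pos'],o['finger_gap'],o['grasp_force'])
im=read_camera('wrist');c=cam('wrist',o);cv2.imwrite('pics/w5.png',im)
# top-view check of beaker rim: fit by comparing edge strength along projected rim circle
a=np.linspace(0,2*np.pi,120)
def score(c,img,lo=(415,335),hi=(470,400)):
    g=cv2.GaussianBlur(cv2.cvtColor(img,cv2.COLOR_BGR2GRAY).astype('f4'),(0,0),1)
    m=cv2.magnitude(cv2.Sobel(g,5,1,0),cv2.Sobel(g,5,0,1));best=[]
    for x in range(lo[0],hi[0]):
        for y in range(lo[1],hi[1]):
            p=proj(c,np.c_[x+42*np.cos(a),y+42*np.sin(a),0*a+105]).astype('f4')
            best.append((cv2.remap(m,p[None,:,0],p[None,:,1],1).mean(),x,y))
    return sorted(best)[-3:]
print('top',score(cam('top'),cv2.imread('pics/top0.png')))
print('side',score(cam('side'),cv2.imread('pics/side0.png')))
print('wrist',score(c,im))
```

```text
13.85 [443.  310.5 314.3] 9.601253155760848 39.99854385852814
top [(np.float32(137.65677), 439, 369), (np.float32(138.20824), 440, 369), (np.float32(138.46246), 439, 370)]
side [(np.float32(131.16643), 438, 365), (np.float32(131.18712), 439, 364), (np.float32(131.93985), 438, 364)]
wrist [(np.float32(75.82832), 437, 372), (np.float32(75.86884), 438, 371), (np.float32(76.46608), 438, 370)]
```

Three views agree that the beaker axis is at about (439,368).

Emit:
arm_command(plan=[0.5,3,-0.3,0,0,0.5,5.7,-0.3,0,0,0.5,5.7,-0.3,0,0,0.5,5.7,-0.3,1.5,0,0.5,5.7,-0.3,4,0,0.5,5.7,-0.3,7,0,0.5,5.7,-0.3,10,0,0.5,5.7,-0.3,12,0])

```text
clock: 14.57
eef_pos: [439.9, 362.9, 191.4]
orientation: [[-0.007, 1.0, -0.002], [1.0, 0.007, -0.002], [-0.002, -0.002, -1.0]]
contact_force: [-0.3, 0.4, -1.2]
finger_gap: 9.7
grasp_force: 40.0
```

Emit:
arm_command(plan=[0.5,0,0,1.5,0,0.5,0,0,2.7,0,0.5,0,0,3.6,0,0.5,0,0,4.1,0,0.5,0,0,4.1,0,0.5,0,0,4.1,0])

```text
clock: 15.07
eef_pos: [441.4, 364.7, 153.0]
orientation: [[-0.007, 1.0, 0.001], [1.0, 0.007, 0.0], [0.0, 0.001, -1.0]]
contact_force: [-0.2, -0.2, -0.4]
finger_gap: 9.7
grasp_force: 40.0
```

Emit:
arm_command(plan=[3,0,0,0,0,6,0,0,0,0,9.4,0,0,0,0,9.4,0,0,0,0,9.4,0,0,-2,0,9.4,0,0,-5,0,9.4,0,0,-9,0,9.4,0,0,-12,0])

```text
clock: 15.73
eef_pos: [441.3, 365.0, 275.0]
orientation: [[-0.007, 1.0, 0.002], [1.0, 0.007, 0.001], [0.001, 0.002, -1.0]]
contact_force: [0.1, -0.3, 0.2]
finger_gap: 59.6
grasp_force: 0.0
```

Run:
```python
from h import *
o=readout.get_obs();print(o['clock'],o['eef_pos'],o['finger_gap'])
s=read_camera('side')
w=read_camera('wrist')
a=cv2.resize(s[130:290,200:360],(400,400),interpolation=cv2.INTER_CUBIC)
b=cv2.resize(w[100:400,180:480],(400,400),interpolation=cv2.INTER_CUBIC)
cv2.imwrite('pics/rel.png',np.hstack([a,b]))
```

```text
15.7333 [441.29531895 365.02682733 275.00287166] 59.617696289414674
```

View pics/rel.png

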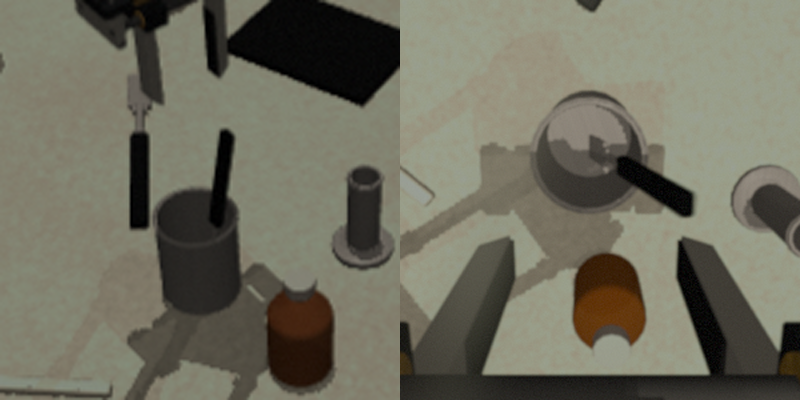

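The spatula stands leaning in the upright beaker (side crop handle at (222,180), wrist crop at (655,185)), and the fingers are clear of it. Now I go round behind the lid, passing over it high with the fingers closed.

Emit:
arm_command(plan=[9.4,0,0,-4,0,9.4,0,0,-8,0,9.4,-4,0.5,-9.5,0,9.4,-8,1.2,-9.5,0,5,-12,2,-9.5,0,0,-16,2.5,-9.5,0,0,-20,3,-9.5,0,0,-24,3.8,-9.5,0])

```text
clock: 16.5
eef_pos: [479.9, 123.4, 366.7]
orientation: [[-0.008, 1.0, -0.001], [1.0, 0.008, 0.0], [0.0, -0.001, -1.0]]
contact_force: [0.9, 0.3, 0.7]
finger_gap: 71.0
grasp_force: 0.0
```

Emit:
arm_command(plan=[0,-4,0.7,0,0,0,-8,1.4,0,0,0,-12,2.1,0,0,0,-16,2.8,0,0,0,-20,3.4,0,0,0,-24,4,0,0,0,-28,4.8,0,0,0,-32,5.5,0,0])

```text
clock: 17.17
eef_pos: [537.9, -196.4, 366.4]
orientation: [[-0.007, 1.0, -0.001], [1.0, 0.007, 0.001], [0.001, -0.001, -1.0]]
contact_force: [0.6, -0.4, -0.3]
finger_gap: 17.3
grasp_force: 0.0
```

Emit:
arm_command(plan=[0,-4,0.7,0,0,0,-8,1.4,0,0,0,-12,2.1,0,0,0,-14.5,2.5,0,0,0,-14.5,2.5,0,0,0,-14.5,2.5,3,0,0,-14.5,2.5,6,0,0,-14.5,2.5,8,0])

```text
clock: 17.83
eef_pos: [563.2, -338.0, 283.9]
orientation: [[-0.007, 1.0, -0.003], [1.0, 0.007, 0.003], [0.003, -0.003, -1.0]]
contact_force: [0.8, 0.2, -0.7]
finger_gap: 0.3
grasp_force: 0.0
```

Run:
```python
from h import *
o=readout.get_obs();print(o['clock'],o['eef_pos'],o['finger_gap'],o['contact_force'],o['joints'])
```

```text
17.8333 [ 563.1587447  -338.03224223  283.90977761] 0.3067215874788488 [ 0.84813839  0.152451   -0.73140193] [-6.46794723e-01  3.77441916e-01  1.16381042e+00  5.66385308e-04
  1.60457206e+00 -6.54082878e-01]
```

Emit:
arm_command(plan=[0,3.8,0,0,0,0,6,0,0,0,0,8,0,0,0,0,10,0,0,0,0,12,0,0,0,0,13.8,0,0,0,0,15.3,0,0,0,0,16.8,0,0,0])

```text
clock: 18.5
eef_pos: [562.4, -170.4, 286.9]
orientation: [[-0.008, 1.0, -0.001], [1.0, 0.008, -0.001], [-0.001, -0.001, -1.0]]
contact_force: [-0.5, -2.2, -0.1]
finger_gap: 0.8
grasp_force: 1.0
```

Emit:
arm_command(plan=[0,1.5,0,1,0,0,3.7,0,2.2,0,0,5.8,0,4.1,0,0,7.6,0,6,0,0,9,0,8.4,0,0,9.6,0,10,0,0,10.2,0,11.7,0,0,10.6,0,13.2,0])

```text
clock: 19.17
eef_pos: [561.1, -62.8, 154.3]
orientation: [[-0.008, 1.0, -0.002], [1.0, 0.008, 0.002], [0.002, -0.002, -1.0]]
contact_force: [-0.0, 0.1, 0.8]
finger_gap: 0.2
grasp_force: 0.6
```

Now the final press down onto the lid, gently past 137 mm.

Emit:
arm_command(plan=[0,0,0,0.6,0,0,0,0,1.2,0,0,0,0,1.6,0,0,0,0,1.8,0,0,0,0,1.9,0,0,0,0,1.9,0])

```text
clock: 19.67
eef_pos: [562.5, -65.4, 137.3]
orientation: [[-0.007, 1.0, 0.001], [1.0, 0.007, 0.0], [0.0, 0.001, -1.0]]
contact_force: [-1.9, 1.5, 2.9]
finger_gap: 0.5
grasp_force: 1.6
```

Emit:
arm_command(plan=[0,0,0,0.2,0,0,0,0,0.4,0,0,0,0,0.5,0,0,0,0,0.5,0])

```text
clock: 20.0
eef_pos: [562.6, -65.4, 136.9]
orientation: [[-0.007, 1.0, 0.004], [1.0, 0.007, -0.001], [-0.001, 0.004, -1.0]]
contact_force: [-8.2, 3.7, 25.9]
finger_gap: 0.8
grasp_force: 13.4
```

The force rose to 26 N with no further travel, so the lid is on its stop. I lift clear and check.

Emit:
arm_command(plan=[0,0,0,-1,0,0,0,0,-4,0,0,0,0,-8,0,0,0,0,-12,0,0,0,0,-16,0,0,0,0,-16,0,0,0,0,-16,0])

```text
clock: 20.58
eef_pos: [564.0, -66.2, 294.5]
orientation: [[-0.007, 1.0, 0.007], [1.0, 0.007, -0.002], [-0.002, 0.007, -1.0]]
contact_force: [-1.0, 0.0, -0.2]
finger_gap: 0.6
grasp_force: 0.0
```

Run:
```python
from h import *
o=readout.get_obs();print(o['clock'],o['eef_pos'],o['contact_force'])
cv2.imwrite('pics/end.png',read_camera('side'))
```

```text
20.5833 [563.9620899  -66.17774641 294.50208599] [-1.03078932  0.01532187 -0.17680016]
```

View pics/end.png

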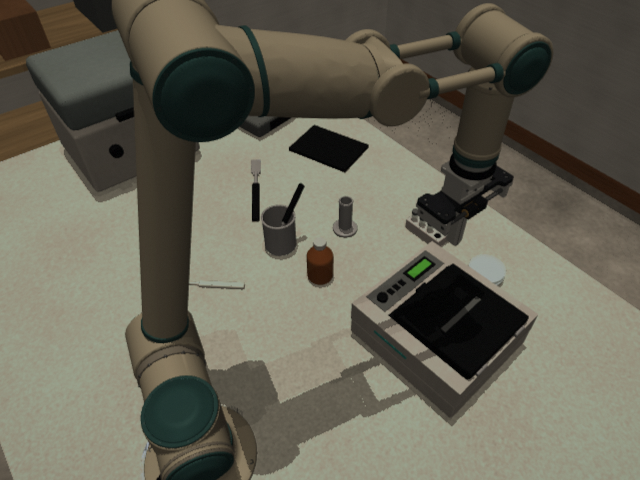

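The lid lies flat at (460,315), the spatula is in the beaker at (290,205), the other things are where they were, and the arm is clear.

```bash
python3 -c "
from cell import job
print(job.sign_off())"
```

```text
the job is handed in; nothing more can be done
None
```

The job is handed in at about 21 s. All seven balls were stirred and were in the pan when last seen before the lid closed; the spatula stands in the wide beaker, the lid is shut, and the sign-off returned no verdict.

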